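Hang a hooked probe carrier on its rail

TASK

Pick up the hooked carrier by its grip tab, lift its hook over the rail's anti-jump lip and lower the tongue gently onto the channel's floor behind it, beside the pocket; then slide it along the floor by feel until it drops into the pocket. Leave the carrier hanging there, tongue fully home on the bottom of the pocket, upright, still and let go. Do not press or knock it hard against the rail, do not tip it over, and leave the other things where they are.

Things in the scene. Friction and masses are not known exactly. Their poses are not given: they have to be found in the camera images.
- carrier: hooked carrier: black block 40 x 50 x 90 mm (x, y, z) standing on the table, 0.22-0.45 kg; origin at the centre of its underside, z up, +x towards the hook side. On it an aluminium plate (z 90-100, y -15 to 15, x -20 to 38.5 mm) overhangs the block's +x face and carries the tongue at its end. Micrometer knobs are for looks only.
- grip (a point): centre of the carrier's grip tab, at (0, 0, 125) mm in its frame: an upright plate 12 mm thick in x, 40 mm wide in y, z 100 to 150, over the block. Grip it from above across its 12 mm.
- tongue_end (a point): centre of the tongue's lower end, at (34.5, 0, 54) mm in the carrier's frame. The flat tongue hangs from the overhanging plate: x 30.5 to 38.5 (8 mm thick), 30 mm wide in y, z 54 to 90 mm, parallel to the block's face, 10.5 mm from it.
- rail: fixed aluminium rail, 300 mm long along its y; +x points away from the robot. Origin on the table under the middle of its channel. Channel 13 mm wide (x -6.5 to 6.5), floor a steel strip at z=130 mm; back wall 5 mm thick, top at z=140; ends closed by 6 mm plates as high as the lip. All rigid. Hung home, the carrier's underside is 66 mm above the table.
- lip (a point): middle of the anti-jump lip's top edge, at (-9, 0, 146) mm in the rail's frame: plate 5 mm thick (x -11.5 to -6.5) on the robot's side of the channel, running the rail's length and down as a flat apron to z=40 mm. A carrier hung home and let go leans up to 0.1 rad until it touches this apron.
- channel (a point): middle of the channel floor, at (0, 0, 130) mm in the rail's frame. One pocket, 34 mm long in y, channel-wide, 10 mm deep (bottom at z=120), square-ended, is sunk in this floor. Its centre lies anywhere from y=-28 to 28 mm, other each time and not reported: feel for it (the tongue sliding on the floor loses its support there) or look from above.
- positioner: a similar black block 40 x 50 x 90 mm with a short round steel stud on its top plate (118 mm high in all), without hook or tab; bystander; origin under its centre
- dish: shallow glass dish, 76 mm across, 16 mm high; bystander; origin under its centre
- bottle: white plastic bottle, 56 mm across, 140 mm high, behind the rail; bystander; origin under its centre
- wafer_box: round flat white plastic box, 96 mm across, 26 mm high, behind the rail; bystander; origin under its centre
- screwdriver: screwdriver 160 mm long lying on the left; bystander; origin under its centre
- tip_tray: black open tray with compartments, 90 x 130 x 30 mm, on the right; bystander; origin under its centre
- lens: dark round lens barrel, 44 mm across, 36 mm high, behind the rail; bystander; origin under its centre
Mind the look-alikes: they are no part of the job. What is shaped like the carrier but blue or green is not meant.

How it is judged:
By the outcome, as a careful person would: the job done as asked, in the order asked, and still so for the second after the job is handed in, with the robot touching nothing.
It also fails if it takes over 67 s, if anything falls off the work surface, if the arm or the gripper's body presses on something with over 40 N, if the wrist force passes 120 N, or if a joint passes its speed limit or range.

ROBOT

A 7-joint arm with a two-finger parallel gripper is mounted at the origin on the work surface. World frame = base frame: x ahead of the robot, y to its left, z up, the work surface at z = 0. Lengths are in m, angles in rad, forces in N, time in s.
With the tool pointing down it reaches from about 0.425 to 0.875 m from the base axis. Payload 4.7 kg.
Tool frame: the origin (TCP) lies at the very end of the fingers, on their centre line; the grasp point (between the pads) lies 19 mm behind it; z points along the fingers, y is the line along which they close (so a half turn about z gives the same grasp; the last joint's range is limited). The gripper opens to 87 mm and grips with 3 to 60 N. Pads are 19 mm wide; open, the fingers measure 117 mm over their backs; the gripper's body (75 mm by 190 mm) begins 51 mm behind the grasp point.
Start: joints at [1.238, 0.321, -0.07, 1.45, 0.023, 1.371, -0.057], TCP at [0.221, -0.611, 0.223] pointing down, gripper open.
Joint ranges: [-2.86, 2.86], [-0.3, 2.09], [-1.38, 1.24], [0.06, 2.45], [-1.56, 4.7], [0.09, 2.05], [-2.69, 2.69]. Speed limits (rad/s): [2.57, 2.57, 3.14, 3.14, 3.14, 3.14, 3.14].

INTERFACE

Orientations are given as a unit quaternion [x, y, z, w].
In Python, from bench import r gives the robot as it stands.
- The arm moves only by the tool apply_moves, never from a script. Its argument "series" is a list of rows, each a list of 4 numbers: the shift along the world's x, y, z in m, then the turn about the world's z in rad. A call has 1 to 20 rows; each row shifts and turns the commanded pose from where the row before left it; what a row does not reach is not made up. A row lasts 1/12 s, in which the tool goes at most 41.7 mm and 7.16 degrees, less where a joint would pass 70% of its speed; a pose out of reach is approached as far as the arm can. A call with a gripper value outside its range is refused whole. "grip" is the finger opening in m, from 0 to 0.087, set as the call begins (left out, the last holds). The fingers move at their own pace and stop on an object; "squeeze" is the grip in N (left out, the last holds). Time passes only in rows, so rows that do not move let the fingers close. It gives the time, the measured TCP pose, the force, the opening and the grip force at its end, in the units of the state.
- r.read_state(): the state, without advancing time (a new reading comes with each control period).
- r.grab_frame(name): name is "scene" or "top" or "wrist"; returns (picture, depth): 384x512x3 uint8, red, green, blue; 384x512 float32, m along the optical axis (not along the pixel's ray), 0 where there is no reading.
- r.get_calibration(name): a dict with "intrinsics" (3x3 intrinsics, pixels), "dist_coeffs" ([k1, k2, p1, p2, k3] as OpenCV has them; the pictures are not rectified), "cam_to_world" (4x4, takes a point from camera to world coordinates). Camera axes: x right, y down, z forward; pixel columns grow to the right and rows downward; lengths in m; the calibration is good to about 2 mm. A picture is of the moment at which its call begins: read the wrist's pose just before it. get_calibration takes no time and is no camera call; for the wrist camera it gives the pose at the moment of the call.
- r.hand_in(): hands the job in; it is judged then, once.
The state is a dict: "t": time; "joint_pos": joint angles; "joint_velocities": joint speeds; "joint_efforts": joint torques, N m; "tool_pos": TCP position; "tcp_rot": TCP orientation; "force": force on the tool from outside, world axes, zero at the start; "wrist_torque": the same for the moment, N m; "gripper_width": finger opening in m; "gripper_force": force on a finger pad.
Only numpy, scipy, OpenCV 4.12 (cv2) and the standard library are available. Lean on these libraries where they do the work, as an engineer would, in place of code of your own. Each camera call takes 0.05 s, during which the arm holds its last target. There are 200 camera calls.

## Working session

There is one attempt and no reset: what is moved stays moved. The work goes in short steps, Python scripts to look and compute and a tool call to move; the robot and the scene stay as the last step left them, time stands still between calls to the robot, and variables do not carry over. Pictures are saved under pics/ and viewed, at most 10 in all, crops included, and the job is handed in when it is done.

Besides the shell and the picture viewer there is one more tool, called after "Call:" by a JSON object that holds its "name" and its "arguments", one argument or row to a line. apply_moves: Moves the arm, as the interface text tells. Its arguments: {"type":"object","properties":{"series":{"type":"array"},"grip":{"type":"number"},"squeeze":{"type":"number"}},"required":["series"]}

```bash
mkdir -p pics; ls; cat > h.py <<'E'
from bench import r
import numpy as np, cv2
def cloud(name):
    c=r.get_calibration(name); im,d=r.grab_frame(name)
    K=np.array(c["intrinsics"]);D=np.array(c["dist_coeffs"]);T=np.array(c["cam_to_world"])
    v,u=np.mgrid[:384,:512]
    p=cv2.undistortPoints(np.stack([u,v],-1).reshape(-1,1,2).astype(float),K,D).reshape(384,512,2)
    P=np.dstack([p*d[...,None],d])@T[:3,:3].T+T[:3,3]
    P[d==0]=np.nan
    return im,d,P
E
python3 - <<'E'
from h import *
o=[]
for n in("scene","top"):
    im,d,P=cloud(n); np.savez(f"{n}.npz",im=im,P=P,T=r.get_calibration(n)["cam_to_world"]); o.append(im)
    cv2.imwrite(f"pics/{n}.png",cv2.resize(im[...,::-1],(800,600)))
    print(n,np.round(r.get_calibration(n)["cam_to_world"],3).tolist())
print(r.read_state())
E
```

```text
pics
scene [[0.437, 0.671, -0.599, 1.068], [0.899, -0.315, 0.304, -0.281], [0.015, -0.672, -0.741, 0.781], [0.0, 0.0, 0.0, 1.0]]
top [[0.021, -0.983, 0.181, 0.364], [-1.0, -0.025, -0.018, 0.015], [0.022, -0.18, -0.983, 1.111], [0.0, 0.0, 0.0, 1.0]]
{'t': 0.1, 'joint_pos': array([ 1.23813674,  0.32173686, -0.07006438,  1.45153431,  0.02260262,
        1.37079791, -0.05692885]), 'joint_velocities': array([-0.00118284, -0.00341231, -0.00014307, -0.00226772,  0.00079797,
       -0.00152201,  0.0001473 ]), 'joint_efforts': array([-6.04893958e-04, -4.92573738e+01, -4.05915650e-01, -3.13398886e+01,
       -6.41463208e-02,  3.95396759e-02,  8.97425775e-05]), 'tool_pos': array([ 0.22068036, -0.61087516,  0.22158791]), 'tcp_rot': array([ 9.85008727e-01,  1.72502444e-01, -1.95480547e-04, -8.22136220e-04]), 'force': array([-0.86421891, -0.14337992, -0.26302882]), 'wrist_torque': array([ 0.04964291,  0.00217545, -0.02240182]), 'gripper_force': 0.0, 'gripper_width': 0.08692668700246545}
```

View pics/scene.png

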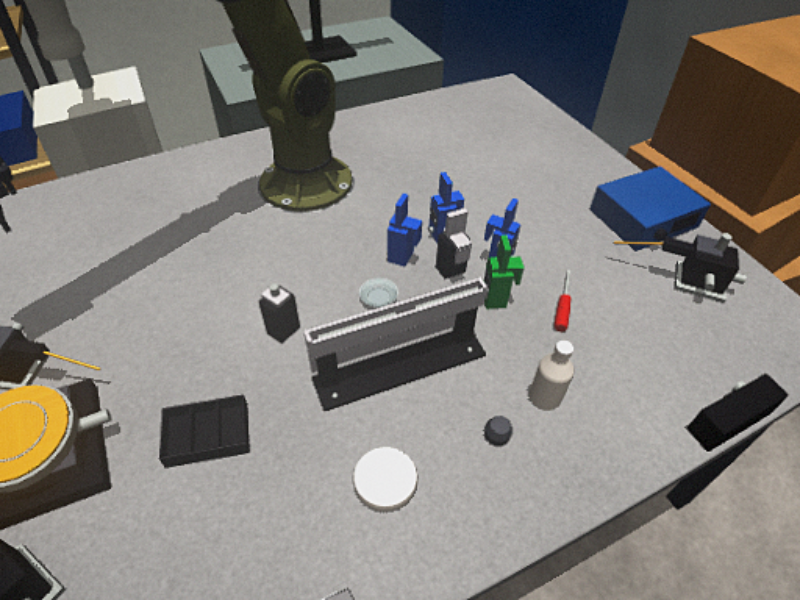

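View pics/top.png

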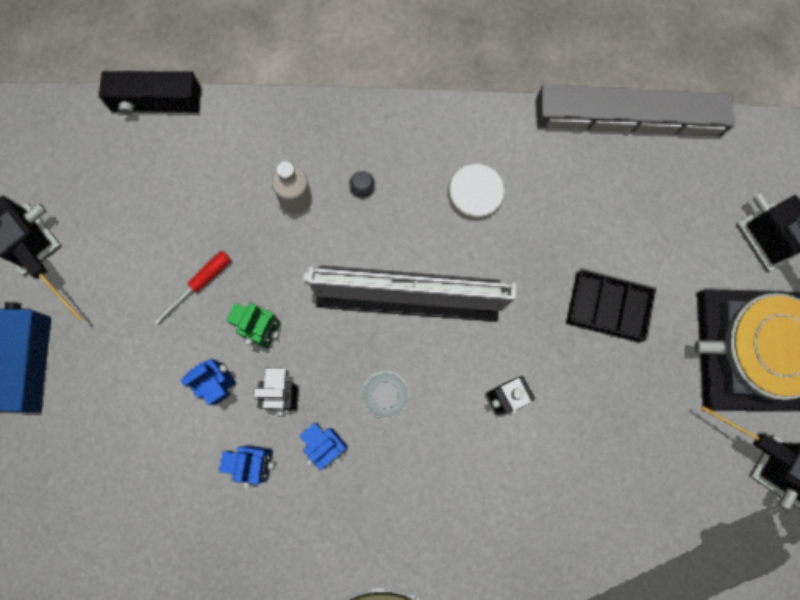

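The scene view shows the black/silver carrier at (452,245), surrounded by three blue and one green look-alike. The top view shows it at (275,390) with its hook toward +x, and the rail from (307,275) to (513,290). A dark patch in the channel near (487,283) may be the pocket. Next I'll measure these from depth.

```bash
python3 - <<'E'
from h import *
for n in("scene","top"):
    z=np.load(n+".npz");P=z["P"];im=z["im"].astype(int)
    sat=im.max(-1)-im.min(-1)
    print(n,"table z",np.nanmedian(P[(P[...,0]>.45)&(P[...,0]<.6)&(abs(P[...,1])<.1)][:,2]))
    x,y,Z=P[...,0],P[...,1],P[...,2]
    # carrier: around
    if n=="top": c0=P[int(393*.64),int(268*.64)]; print("tab px",c0)
    C=(x>.3)&(x<.5)&(y>.05)&(y<.3)&(sat<40)
    for lo,hi in((.14,.16),(.08,.112)):
        m=C&(Z>lo)&(Z<hi); m=cv2.morphologyEx(m.astype(np.uint8),cv2.MORPH_OPEN,np.ones((2,2)))>0
        q=P[m]
        if len(q)>8:
            (cx,cy),(w,h),a=cv2.minAreaRect((q[:,:2]*1000).astype(np.float32)); print("carrier",lo,len(q),q.mean(0).round(4),(cx,cy),(w,h),a)
    m=(x>.45)&(x<.65)&(y>-.3)&(y<.22)&(Z>.1)&(Z<.155)&(sat<40)
    q=P[m]
    print("rail z pct",np.percentile(q[:,2],[5,25,50,75,95]).round(4),len(q))
    q=q[q[:,2]>.138]
    (cx,cy),(w,h),a=cv2.minAreaRect((q[:,:2]*1000).astype(np.float32)); print("rail",len(q),(cx,cy),(w,h),a)
    s=np.polyfit(q[:,1],q[:,0],1);print("line x=",s, "y rng",np.percentile(q[:,1],[0,1,99,100]))
    big=cv2.resize(z["im"][...,::-1],None,fx=4,fy=4,interpolation=cv2.INTER_CUBIC)
    if n=="top":
        a=big[4*160:4*215,4*190:4*335]; b=big[4*225:4*275,4*140:4*215]
        b=cv2.copyMakeBorder(b,0,0,0,a.shape[1]-b.shape[1],cv2.BORDER_CONSTANT)
        cv2.imwrite("pics/crop.png",np.vstack([a,b]))
E
```

```text
scene table z 0.06603474435368317
carrier 0.14 77 [0.4035 0.1818 0.1367] (340.7650451660156, 234.43148803710938) (129.9833526611328, 190.86917114257812) 74.48788452148438
carrier 0.08 309 [nan nan nan] (364.752197265625, 174.78663635253906) (195.45724487304688, 218.5498504638672) 51.95484924316406
rail z pct [0.106  0.1208 0.1325 0.1406 0.1473] 2287
rail 768 (564.193359375, 15.947280883789062) (80.88848114013672, 391.763427734375) 7.588534832000732
line x= [0.01238566 0.56732252] y rng [-0.18088769 -0.17973858  0.19995042  0.20477246]
top table z 0.0017071366705407875
tab px [0.407808   0.16892332 0.15193124]
carrier 0.14 102 [nan nan nan] (404.2797546386719, 172.4430694580078) (7.227059364318848, 49.841182708740234) 9.050756454467773
carrier 0.08 394 [nan nan nan] (413.73431396484375, 175.4055938720703) (29.8754940032959, 75.94284057617188) 43.652687072753906
rail z pct [0.1081 0.1273 0.1319 0.1407 0.1465] 1802
rail 664 (562.595703125, 17.925537109375) (79.09417724609375, 391.6821594238281) 8.088043212890625
line x= [0.03173262 0.56860963] y rng [-0.17832307 -0.17765543  0.19554634  0.20625447]
```

View pics/crop.png

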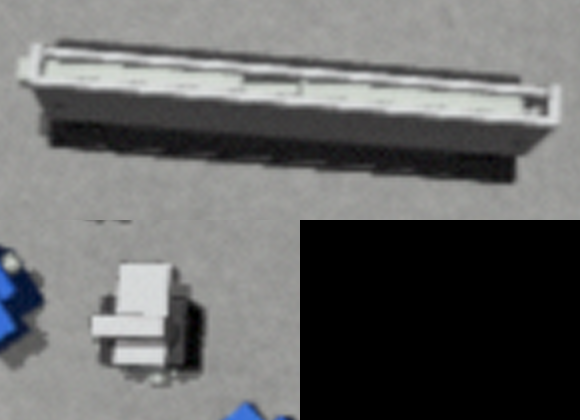

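The crop shows the rail channel with its pocket gap at crop x≈243–303. The carrier has its tab at (92–165, 325) and its hook plate pointing up (+x), with yaw about 0. I'll move the wrist camera over the area to measure it more precisely.

Call:
{"name": "apply_moves", "arguments": {
  "series": [
    [0.0235, 0.022, 0.013, 0.088],
    [0.0235, 0.022, 0.013, 0.088],
    [0.0235, 0.022, 0.013, 0.088],
    [0.0235, 0.022, 0.013, 0.088],
    [0.0235, 0.022, 0.013, 0.088],
    [0.0235, 0.022, 0.013, 0.088],
    [0.0235, 0.022, 0.013, 0.088],
    [0.0235, 0.022, 0.013, 0.088],
    [0.0235, 0.022, 0.013, 0.088],
    [0.0235, 0.022, 0.013, 0.088],
    [0.0235, 0.022, 0.013, 0.088],
    [0.0235, 0.022, 0.013, 0.088],
    [0.0235, 0.022, 0.013, 0.088],
    [0.0235, 0.022, 0.013, 0.088]
  ],
  "grip": 0.06
}}

```text
t: 1.27
tool_pos: [0.5506, -0.3022, 0.4049]
tcp_rot: [0.703, 0.711, -0.0, -0.0]
force: [0.6, -0.1, 0.3]
gripper_width: 0.0602
gripper_force: 0.0
```

Call:
{"name": "apply_moves", "arguments": {
  "series": [
    [-0.01, 0.035, 0, 0],
    [-0.01, 0.035, 0, 0],
    [-0.01, 0.035, 0, 0],
    [-0.01, 0.035, 0, 0],
    [-0.01, 0.035, 0, 0],
    [-0.01, 0.035, 0, 0],
    [-0.01, 0.035, 0, 0],
    [-0.01, 0.035, 0, 0],
    [-0.01, 0.035, 0, 0],
    [-0.01, 0.035, 0, 0],
    [-0.01, 0.035, 0, 0],
    [0, 0, 0, 0],
    [0, 0, 0, 0],
    [0, 0, 0, 0]
  ]
}}

```text
t: 2.43
tool_pos: [0.4399, 0.081, 0.4044]
tcp_rot: [0.704, 0.71, -0.0, 0.0]
force: [0.2, -1.0, -0.5]
gripper_width: 0.0597
gripper_force: 0.0
```

```bash
python3 - <<'E'
from h import *
s=r.read_state();print(s["t"],s["tool_pos"],s["tcp_rot"],s["joint_pos"].round(2))
im,d,P=cloud("wrist");T=r.get_calibration("wrist")["cam_to_world"];print(np.round(T,3))
np.savez("w1.npz",im=im,P=P,T=T);cv2.imwrite("pics/w1.png",cv2.resize(im[...,::-1],(800,600),interpolation=cv2.INTER_CUBIC))
E
```

```text
2.4333 [0.43988311 0.08097722 0.4043905 ] [ 7.04387339e-01  7.09815615e-01 -3.90368362e-04  3.42102528e-04] [ 0.59 -0.15 -0.72  1.57 -0.1   1.69 -0.12]
[[ 1.     0.006  0.001  0.44 ]
 [ 0.006 -0.953 -0.303  0.164]
 [-0.     0.303 -0.953  0.567]
 [ 0.     0.     0.     1.   ]]
```

View pics/w1.png

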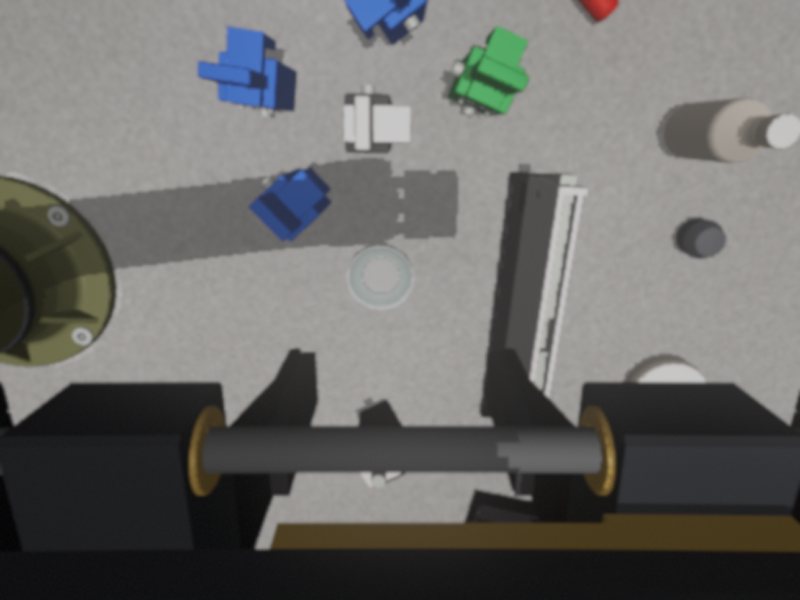

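The wrist view shows the carrier tab at (355–371, 95–151), its hook plate end at (410, 105–143), the rail at right running (575,180)→(540,390), and the pocket gap around (546,340). I'll compute positions by casting rays onto planes of known height.

```bash
cat >> h.py <<'E'
def ray(c,u,v,z):
    K=np.array(c["intrinsics"]);D=np.array(c["dist_coeffs"]);T=np.array(c["cam_to_world"])
    p=cv2.undistortPoints(np.array([[[u,v]]],float),K,D)[0,0]
    d=T[:3,:3]@np.array([p[0],p[1],1]);return T[:3,3]+d*(z-T[2,3])/d[2]
E
python3 - <<'E'
from h import *
c=r.get_calibration("wrist");t=r.get_calibration("top");print(c["intrinsics"],t["intrinsics"])
f=lambda X,Y,z:print("W",X,Y,ray(c,(X+.5)*.64-.5,(Y+.5)*.64-.5,z).round(4))
g=lambda X,Y,z:print("T",X,Y,ray(t,(X+.5)/4-.5+190,(Y+.5)/4-.5+160,z).round(4))
for q in((355,95),(370,95),(355,151),(371,151)):f(*q,.15)
for q in((410,105),(410,143),):f(*q,.1)
print("pocket");g(243,78,.13);g(303,85,.13);f(551,318,.13);f(545,368,.13)
print("lip");[g(*q,.146) for q in((40,84),(545,125))]
print("tab");h=lambda X,Y,z:print("T",ray(t,(X+.5)/4-.5+140,(Y-220+.5)/4-.5+225,z).round(4))
for q in((92,315),(165,315),(92,336),(165,336)):h(*q,.15)
for q in((120,264),(173,264)):h(*q,.1)
# color fine crops
z=np.load("w1.npz");b=cv2.resize(z["im"][...,::-1],None,fx=8,fy=8,interpolation=cv2.INTER_CUBIC)
a=b[50*8:105*8,210*8:270*8];cv2.imwrite("pics/w1c.png",a)
E
```

```text
[[325.66557396   0.         256.9255534 ]
 [  0.         325.66557396 185.46574167]
 [  0.           0.           1.        ]] [[438.98703775   0.         251.02658661]
 [  0.         438.98703775 192.71657139]
 [  0.           0.           1.        ]]
W 355 95 [0.404  0.1879 0.15  ]
W 370 95 [0.4154 0.188  0.15  ]
W 355 151 [0.403  0.1468 0.15  ]
W 371 151 [0.4156 0.1468 0.15  ]
W 410 105 [0.4468 0.183  0.1   ]
W 410 143 [0.4471 0.1517 0.1   ]
pocket
T 243 78 [ 5.763e-01 -2.000e-04  1.300e-01]
T 303 85 [ 0.5731 -0.0346  0.13  ]
W 551 318 [ 0.5772 -0.0006  0.13  ]
W 545 368 [ 0.5763 -0.051   0.13  ]
lip
T 40 84 [0.5665 0.1138 0.146 ]
T 545 125 [ 0.5503 -0.1705  0.146 ]
tab
T [0.4131 0.1878 0.15  ]
T [0.4141 0.148  0.15  ]
T [0.4017 0.1872 0.15  ]
T [0.4028 0.1475 0.15  ]
T [0.4452 0.1822 0.1   ]
T [0.446  0.1517 0.1   ]
```

View pics/w1c.png

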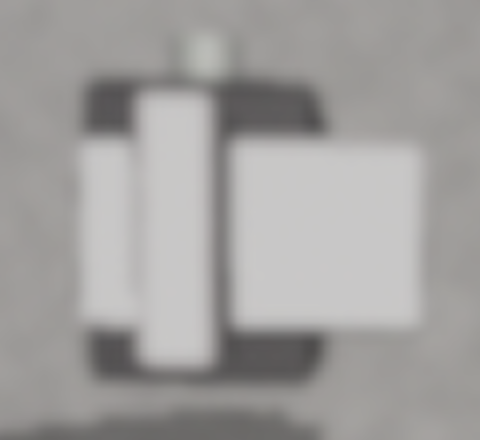

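The carrier's tab centre is at about (0.409, 0.167) with yaw ≈0.01. I'll take one close look at the rail and pocket.

Call:
{"name": "apply_moves", "arguments": {
  "series": [
    [0.016, -0.015, -0.019, 0],
    [0.016, -0.015, -0.019, 0],
    [0.016, -0.015, -0.019, 0],
    [0.016, -0.015, -0.019, 0],
    [0.016, -0.015, -0.019, 0],
    [0.016, -0.015, -0.019, 0],
    [0.016, -0.015, -0.019, 0],
    [0.016, -0.015, -0.019, 0],
    [0, 0, 0, 0],
    [0, 0, 0, 0],
    [0, 0, 0, 0],
    [0, 0, 0, 0]
  ]
}}

```text
t: 3.48
tool_pos: [0.568, -0.0378, 0.2536]
tcp_rot: [0.704, 0.71, 0.0, 0.0]
force: [-0.9, 0.0, 1.4]
gripper_width: 0.0599
gripper_force: 0.0
```

```bash
python3 - <<'E'
from h import *
c=r.get_calibration("wrist");s=r.read_state();print(s["tool_pos"],np.round(c["cam_to_world"],3))
im,d,P=cloud("wrist");np.savez("w2.npz",im=im,P=P)
b=cv2.resize(im[:260,180:380,::-1],None,fx=3,fy=3,interpolation=cv2.INTER_CUBIC);b=b[:600]
cv2.imwrite("pics/w2.png",b)
# horizontal intensity profiles
for v in (30,60,90,120,150,180): print(v,im[v,200:330].mean(-1).astype(int)[::2].tolist())
E
```

```text
[ 0.56802604 -0.03777658  0.25356612] [[ 1.     0.007  0.004  0.567]
 [ 0.008 -0.953 -0.303  0.046]
 [ 0.001  0.303 -0.953  0.416]
 [ 0.     0.     0.     1.   ]]
30 [155, 157, 156, 154, 155, 158, 160, 161, 159, 156, 156, 157, 159, 161, 159, 156, 156, 158, 157, 159, 161, 161, 159, 126, 76, 68, 69, 114, 187, 199, 190, 189, 199, 199, 200, 199, 198, 199, 192, 156, 192, 198, 166, 95, 88, 88, 87, 87, 87, 87, 87, 87, 86, 85, 123, 154, 156, 157, 158, 157, 157, 160, 163, 161, 156]
60 [153, 157, 159, 159, 159, 160, 160, 158, 156, 156, 158, 158, 155, 156, 156, 154, 155, 156, 155, 156, 158, 156, 138, 88, 71, 67, 95, 177, 200, 191, 188, 200, 201, 201, 201, 201, 194, 149, 160, 197, 197, 155, 90, 86, 86, 86, 85, 86, 85, 84, 84, 83, 102, 152, 159, 160, 166, 166, 161, 158, 160, 160, 158, 158, 161]
90 [151, 152, 154, 157, 159, 159, 157, 157, 157, 158, 160, 162, 162, 158, 156, 160, 161, 160, 161, 159, 159, 150, 92, 64, 63, 86, 174, 200, 195, 190, 201, 201, 201, 201, 201, 201, 190, 176, 199, 193, 129, 84, 82, 82, 81, 81, 81, 82, 81, 81, 82, 133, 160, 163, 163, 160, 161, 161, 162, 163, 165, 163, 161, 16
[... 254 characters left out ...]
126, 126, 125, 124, 126, 148, 163, 164, 162, 159, 158, 158, 161, 164]
150 [107, 106, 107, 107, 105, 105, 105, 104, 105, 107, 107, 106, 106, 107, 106, 107, 110, 110, 109, 109, 87, 52, 50, 53, 106, 136, 136, 125, 127, 126, 128, 126, 125, 124, 110, 131, 141, 117, 62, 50, 50, 51, 51, 51, 51, 51, 52, 55, 89, 108, 109, 109, 109, 109, 110, 120, 152, 160, 161, 161, 161, 157, 154, 154, 158]
180 [116, 110, 108, 105, 106, 105, 106, 108, 107, 106, 108, 107, 107, 110, 109, 106, 106, 106, 107, 99, 60, 49, 51, 93, 133, 137, 126, 124, 122, 122, 122, 122, 122, 113, 132, 138, 107, 64, 62, 62, 62, 62, 62, 62, 64, 66, 105, 160, 165, 160, 157, 159, 160, 159, 159, 160, 161, 161, 160, 162, 162, 160, 160, 162, 161]
```

View pics/w2.png

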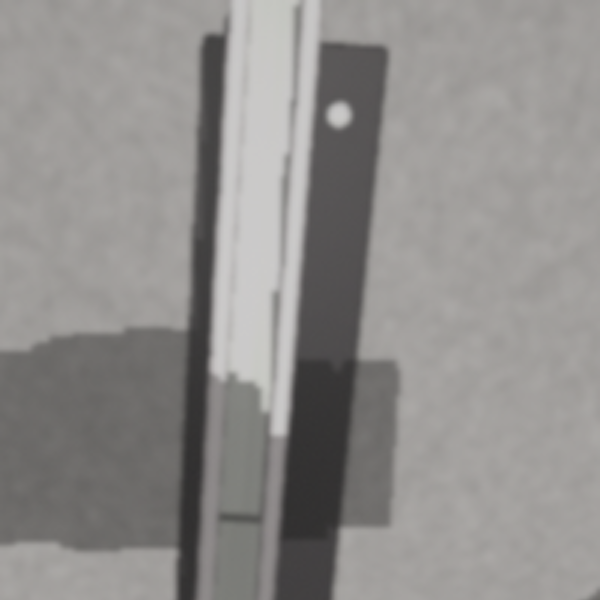

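```bash
python3 - <<'E'
from h import *
c=r.get_calibration("wrist");im=np.load("w2.npz")["im"];g=im.mean(-1)
L=[];B=[]
for v in range(15,190,3):
    row=g[v]; 
    gr=np.diff(row)
    k=230+np.argmax(gr[230:262]); 
    a,b=row[k-4:k].min(),row[k+1:k+5].max(); h=(a+b)/2
    i=next(i for i in range(k-4,k+5) if row[i]<h<=row[i+1]); u=i+(h-row[i])/(row[i+1]-row[i])
    L.append(ray(c,u,v,.146))
    k=268+np.argmin(gr[268:292]); a,b=row[k-4:k+1].max(),row[k+1:k+5].min(); h=(a+b)/2
    i=next((i for i in range(k-3,k+4) if row[i]>=h>row[i+1]),k); u=i+(row[i]-h)/(row[i]-row[i+1])
    B.append(ray(c,u,v,.140))
for n,Q in(("lip",np.array(L)),("back",np.array(B))):
    p=np.polyfit(Q[:,1],Q[:,0],1);res=Q[:,0]-np.polyval(p,Q[:,1]);ok=abs(res)<.002
    p=np.polyfit(Q[ok,1],Q[ok,0],1);print(n,p,res.std(),ok.mean(),"x@-.017",np.polyval(p,-.017),"x@.025",np.polyval(p,.025))
print("col",g[150:215,258].astype(int).tolist())
for v in(171,172,173,180,190,200):print(v,ray(c,258,v,.13).round(4),ray(c,258,v,.12).round(4))
E
```

```text
lip [0.05518249 0.5610114 ] 0.00010439067250806682 1.0 x@-.017 0.5600732980282203 x@.025 0.5623909625920153
back [0.05470962 0.58424845] 9.171410801681802e-05 1.0 x@-.017 0.5833183870528794 x@.025 0.5856161911123724
col [126, 127, 127, 127, 127, 127, 127, 127, 127, 127, 127, 127, 127, 127, 127, 127, 127, 127, 127, 126, 118, 99, 84, 91, 109, 119, 121, 121, 122, 121, 122, 122, 122, 122, 122, 122, 122, 122, 122, 122, 122, 122, 122, 122, 122, 122, 122, 122, 123, 123, 123, 123, 123, 123, 122, 123, 123, 123, 123, 122, 122, 123, 122, 123, 123]
171 [ 0.5695 -0.0308  0.13  ] [ 0.5696 -0.0335  0.12  ]
172 [ 0.5695 -0.0318  0.13  ] [ 0.5696 -0.0345  0.12  ]
173 [ 0.5695 -0.0327  0.13  ] [ 0.5696 -0.0355  0.12  ]
180 [ 0.5696 -0.0394  0.13  ] [ 0.5697 -0.0424  0.12  ]
190 [ 0.5697 -0.049   0.13  ] [ 0.5697 -0.0524  0.12  ]
200 [ 0.5698 -0.0589  0.13  ] [ 0.5698 -0.0626  0.12  ]
```

The rail yaw is −0.055 and the channel centre is x≈0.5716 at y=−0.017. The pocket spans y≈−0.034 to 0, so its centre is about −0.017. Next I'll move over the carrier.

Call:
{"name": "apply_moves", "arguments": {
  "series": [
    [-0.02, 0.0256, 0, 0],
    [-0.02, 0.0256, 0, 0],
    [-0.02, 0.0256, 0, 0],
    [-0.02, 0.0256, 0, 0],
    [-0.02, 0.0256, 0, 0],
    [-0.02, 0.0256, 0, 0],
    [-0.02, 0.0256, 0, 0],
    [-0.019, 0.0256, 0, 0],
    [0, 0, -0.02, 0],
    [0, 0, -0.02, 0],
    [0, 0, -0.02, 0],
    [0, 0, -0.02, 0],
    [0, 0, 0, 0],
    [0, 0, 0, 0],
    [0, 0, 0, 0]
  ],
  "grip": 0.045
}}

```text
t: 4.78
tool_pos: [0.4096, 0.167, 0.1741]
tcp_rot: [0.704, 0.71, 0.001, 0.001]
force: [-0.3, -0.0, 0.4]
gripper_width: 0.045
gripper_force: 0.0
```

```bash
python3 - <<'E'
from h import *
s=r.read_state();print(s["tool_pos"],s["tcp_rot"])
im,d,P=cloud("wrist");cv2.imwrite("pics/w3.png",cv2.resize(im[...,::-1],(800,600)))
E
```

```text
[0.40956053 0.16700002 0.17407816] [0.70402522 0.71017393 0.00081481 0.00089651]
```

View pics/w3.png

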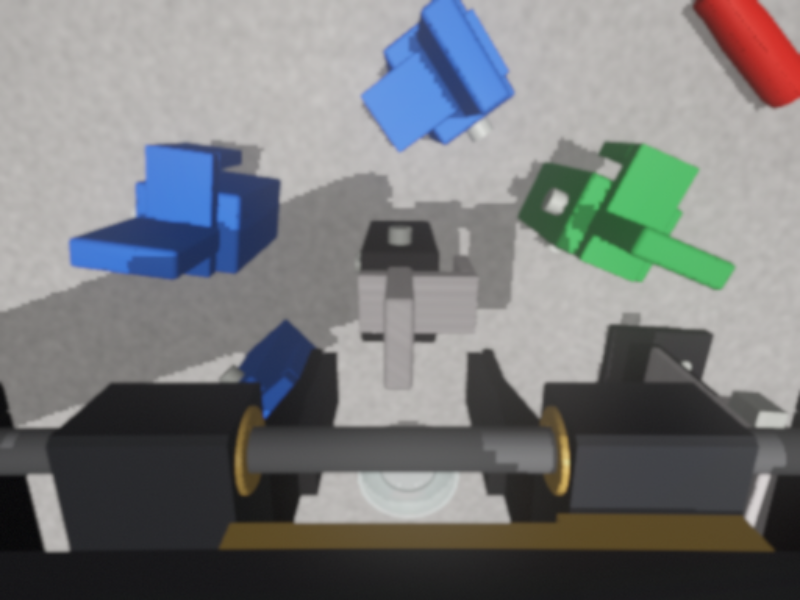

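The tab at (398,340) is centred between the fingers, and the look-alikes are clear of them. I'll descend and grip.

Call:
{"name": "apply_moves", "arguments": {
  "series": [
    [-0.0003, 0, -0.014, 0],
    [-0.0002, 0, -0.014, 0],
    [0, 0, -0.014, 0],
    [0, 0, -0.014, 0],
    [0, 0, -0.01, 0],
    [0, 0, 0, 0],
    [0, 0, 0, 0]
  ]
}}

```text
t: 5.42
tool_pos: [0.4087, 0.1667, 0.1071]
tcp_rot: [0.704, 0.71, 0.0, 0.0]
force: [-0.3, -0.3, 0.2]
gripper_width: 0.0449
gripper_force: 0.0
```

Call:
{"name": "apply_moves", "arguments": {
  "series": [
    [0, 0, 0, 0],
    [0, 0, 0, 0],
    [0, 0, 0, 0],
    [0, 0, 0, 0],
    [0, 0, 0, 0],
    [0, 0, 0, 0],
    [0, 0, 0, 0],
    [0, 0, 0, 0]
  ],
  "grip": 0.0,
  "squeeze": 35
}}

```text
t: 6.08
tool_pos: [0.4085, 0.1664, 0.1067]
tcp_rot: [0.704, 0.71, 0.0, 0.0]
force: [0.1, -0.7, 1.9]
gripper_width: 0.0116
gripper_force: 35.0
```

Call:
{"name": "apply_moves", "arguments": {
  "series": [
    [0, 0, 0.004, 0],
    [0, 0, 0.008, 0],
    [0, 0, 0.012, 0],
    [0, 0, 0.016, 0],
    [0, 0, 0.02, 0],
    [0, 0, 0.02, 0],
    [0, 0, 0.02, 0],
    [0, 0, 0.014, 0],
    [0, 0, 0.008, 0],
    [0, 0, 0, 0],
    [0, 0, 0, 0],
    [0, 0, 0, 0],
    [0, 0, 0, 0]
  ]
}}

```text
t: 7.17
tool_pos: [0.4076, 0.1662, 0.2274]
tcp_rot: [0.704, 0.71, -0.001, -0.001]
force: [-0.1, 0.3, -4.3]
gripper_width: 0.0115
gripper_force: 35.0
```

Call:
{"name": "apply_moves", "arguments": {
  "series": [
    [0.008, -0.008, 0, -0.007],
    [0.016, -0.016, 0, -0.007],
    [0.018, -0.018, 0, -0.007],
    [0.018, -0.019, 0, -0.007],
    [0.018, -0.019, 0, -0.007],
    [0.018, -0.018, 0, -0.007],
    [0.016, -0.016, 0, -0.007],
    [0.012, -0.013, 0, -0.007],
    [0.008, -0.0094, 0, -0.007],
    [0, 0, 0, 0],
    [0, 0, 0, 0],
    [0, 0, 0, 0],
    [0, 0, 0, 0],
    [0, 0, 0, 0]
  ]
}}

```text
t: 8.33
tool_pos: [0.54, 0.0311, 0.2289]
tcp_rot: [0.726, 0.688, 0.0, 0.0]
force: [0.3, 0.4, -4.0]
gripper_width: 0.0115
gripper_force: 35.0
```

```bash
python3 - <<'E'
from h import *
s=r.read_state();print(s["tool_pos"],s["tcp_rot"],s["force"],s["wrist_torque"])
im,d,P=cloud("wrist");a=cv2.resize(im[...,::-1],(800,600),interpolation=cv2.INTER_CUBIC)
cv2.imwrite("pics/w4.png",a);np.savez("w4.npz",im=im,P=P)
E
```

```text
[0.53999152 0.03109596 0.22888892] [7.25657977e-01 6.88055441e-01 1.40548178e-05 4.57865775e-04] [ 0.31425854  0.43615128 -3.97408488] [-0.00633026 -0.06543852 -0.03148747]
```

View pics/w4.png

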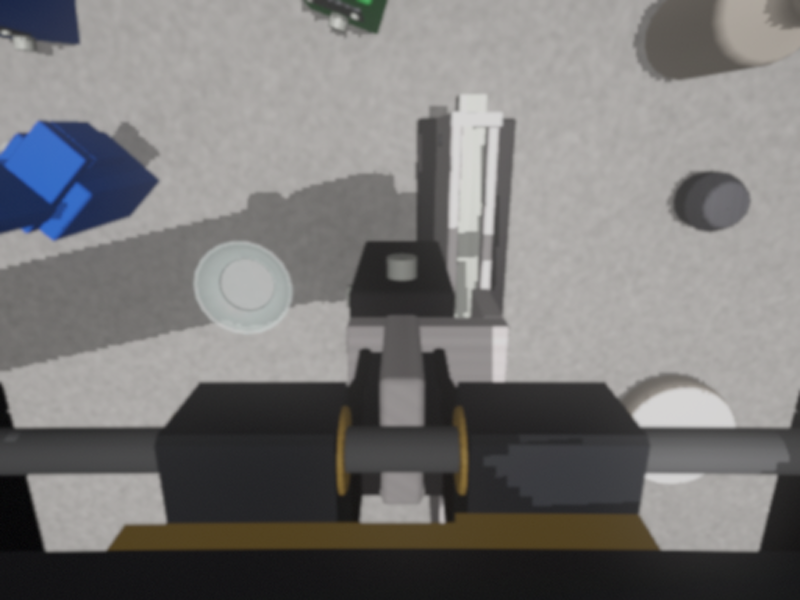

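The tongue now hovers over the channel, with the plate end at (508,350) above the rail. I'll lower it, with the last few millimetres slow.

Call:
{"name": "apply_moves", "arguments": {
  "series": [
    [0, 0, -0.006, 0],
    [-0.0002, 0, -0.009, 0],
    [0, 0, -0.009, 0],
    [0, 0, -0.006, 0],
    [0, 0, -0.004, 0],
    [0, 0, -0.003, 0],
    [0, 0, -0.003, 0],
    [0, 0, -0.001, 0],
    [0, 0, 0, 0],
    [0, 0, 0, 0],
    [0, 0, 0, 0]
  ]
}}

```text
t: 9.3
tool_pos: [0.5405, 0.0301, 0.1879]
tcp_rot: [0.726, 0.687, 0.0, 0.0]
force: [-0.7, -0.2, -3.5]
gripper_width: 0.012
gripper_force: 35.0
```

Call:
{"name": "apply_moves", "arguments": {
  "series": [
    [0, 0, -0.001, 0],
    [0, 0, -0.001, 0],
    [0, 0, -0.001, 0],
    [0, 0, -0.0005, 0],
    [0, 0, 0, 0],
    [0, 0, 0, 0]
  ]
}}

```text
t: 9.8
tool_pos: [0.5402, 0.0301, 0.184]
tcp_rot: [0.726, 0.687, -0.0, -0.0]
force: [-0.8, -0.0, -2.5]
gripper_width: 0.012
gripper_force: 35.0
```

Call:
{"name": "apply_moves", "arguments": {
  "series": [
    [0, 0, -0.0005, 0],
    [0, 0, -0.0005, 0],
    [0, 0, -0.0005, 0],
    [0, 0, -0.0003, 0],
    [0, 0, 0, 0],
    [0, 0, 0, 0]
  ]
}}

```text
t: 10.3
tool_pos: [0.5403, 0.0301, 0.1828]
tcp_rot: [0.726, 0.687, 0.0, 0.0]
force: [-1.8, -0.5, 2.5]
gripper_width: 0.0117
gripper_force: 35.0
```

The tongue is on the floor: z matches the expected 0.1827 and the load is about 6 N. I'll ease off slightly and slide toward the pocket.

Call:
{"name": "apply_moves", "arguments": {
  "series": [
    [0, 0, 0.0002, 0],
    [-0.0001, -0.001, 0, 0],
    [-0.0001, -0.002, 0, 0],
    [-0.0001, -0.002, 0, 0],
    [-0.0001, -0.002, 0, 0],
    [-0.0001, -0.002, 0, 0],
    [-0.0001, -0.002, 0, 0],
    [-0.0001, -0.002, 0, 0],
    [-0.0001, -0.002, 0, 0],
    [-0.0001, -0.002, 0, 0],
    [-0.0001, -0.002, 0, 0],
    [-0.0001, -0.002, 0, 0],
    [-0.0001, -0.002, 0, 0],
    [-0.0001, -0.002, 0, 0],
    [-0.0001, -0.002, 0, 0],
    [-0.0001, -0.002, 0, 0],
    [-0.0001, -0.002, 0, 0],
    [0, 0, 0, 0]
  ]
}}

```text
t: 11.8
tool_pos: [0.5388, -0.0013, 0.1827]
tcp_rot: [0.726, 0.687, 0.0, 0.0]
force: [1.1, 2.6, 1.7]
gripper_width: 0.0118
gripper_force: 35.0
```

Call:
{"name": "apply_moves", "arguments": {
  "series": [
    [-0.0002, -0.001, 0, 0],
    [-0.0002, -0.001, 0, 0],
    [-0.0002, -0.001, 0, 0],
    [-0.0002, -0.001, 0, 0],
    [-0.0001, -0.001, 0, 0],
    [-0.0001, -0.001, 0, 0],
    [-0.0001, -0.001, 0, 0],
    [-0.0001, -0.001, 0, 0],
    [-0.0001, -0.001, 0, 0],
    [0, -0.001, 0, 0],
    [0, -0.001, 0, 0],
    [0, 0, 0, 0]
  ]
}}

```text
t: 12.8
tool_pos: [0.5372, -0.0122, 0.1825]
tcp_rot: [0.726, 0.687, -0.0, -0.0]
force: [0.5, 5.0, 3.5]
gripper_width: 0.0121
gripper_force: 35.0
```

Call:
{"name": "apply_moves", "arguments": {
  "series": [
    [0, -0.0007, 0.0001, 0],
    [0, -0.0007, 0, 0],
    [0, -0.0006, 0, 0],
    [0, 0, 0, 0]
  ]
}}

```text
t: 13.13
tool_pos: [0.5357, -0.0166, 0.181]
tcp_rot: [0.727, 0.687, -0.002, -0.0]
force: [-0.5, 0.6, -4.9]
gripper_width: 0.0117
gripper_force: 35.0
```

Support is gone (Fz is back to the hanging weight), so the tongue is over the pocket. I'll lower it in small steps.

Call:
{"name": "apply_moves", "arguments": {
  "series": [
    [0, 0, 0, 0],
    [0, 0, -0.001, 0],
    [0, 0, -0.001, 0],
    [0, 0, -0.001, 0],
    [0, 0, 0, 0],
    [0, 0, 0, 0]
  ]
}}

```text
t: 13.63
tool_pos: [0.537, -0.0143, 0.1793]
tcp_rot: [0.726, 0.687, -0.0, -0.0]
force: [0.6, -0.0, -4.1]
gripper_width: 0.0115
gripper_force: 35.0
```

Call:
{"name": "apply_moves", "arguments": {
  "series": [
    [0, 0, -0.001, 0],
    [0, 0, -0.001, 0],
    [0, 0, -0.001, 0],
    [0, 0, -0.001, 0],
    [0, 0, -0.001, 0],
    [0, 0, -0.0005, 0],
    [0, 0, 0, 0],
    [0, 0, 0, 0]
  ]
}}

```text
t: 14.3
tool_pos: [0.5373, -0.0142, 0.174]
tcp_rot: [0.726, 0.687, -0.0, 0.0]
force: [0.6, -1.1, -4.2]
gripper_width: 0.0116
gripper_force: 35.0
```

Call:
{"name": "apply_moves", "arguments": {
  "series": [
    [0, 0, -0.0005, 0],
    [0, 0, -0.0003, 0],
    [0, 0, 0, 0],
    [0, 0, 0, 0]
  ]
}}

```text
t: 14.63
tool_pos: [0.5374, -0.0142, 0.1734]
tcp_rot: [0.726, 0.687, -0.0, 0.0]
force: [-0.4, -2.5, -3.6]
gripper_width: 0.0117
gripper_force: 35.0
```

Call:
{"name": "apply_moves", "arguments": {
  "series": [
    [0, -0.0008, 0, 0],
    [0, 0, -0.0004, 0],
    [0, 0, -0.0003, 0],
    [0, 0, 0, 0],
    [0, 0, 0, 0]
  ]
}}

```text
t: 15.05
tool_pos: [0.5373, -0.0143, 0.1728]
tcp_rot: [0.726, 0.688, 0.0, -0.0]
force: [-1.2, 0.2, -0.7]
gripper_width: 0.0114
gripper_force: 35.0
```

It is on the pocket bottom: z=0.1728 and the weight is nearly all carried. I'll release gradually.

Call:
{"name": "apply_moves", "arguments": {
  "series": [
    [0, 0, -0.0001, 0],
    [0, 0, 0, 0],
    [0, 0, 0, 0]
  ],
  "squeeze": 5
}}

```text
t: 15.3
tool_pos: [0.5373, -0.0144, 0.1727]
tcp_rot: [0.726, 0.688, 0.0, -0.0]
force: [-1.6, 1.2, 1.3]
gripper_width: 0.0116
gripper_force: 5.0
```

Call:
{"name": "apply_moves", "arguments": {
  "series": [
    [0, 0, 0, 0],
    [0, 0, 0, 0],
    [0, 0, 0, 0]
  ],
  "grip": 0.015
}}

```text
t: 15.55
tool_pos: [0.5374, -0.0146, 0.1725]
tcp_rot: [0.726, 0.687, 0.0, 0.0]
force: [-1.0, -0.1, -0.2]
gripper_width: 0.0145
gripper_force: 0.5
```

Call:
{"name": "apply_moves", "arguments": {
  "series": [
    [0, 0, 0, 0],
    [0, 0, 0, 0],
    [0, 0, 0, 0]
  ],
  "grip": 0.019
}}

```text
t: 15.8
tool_pos: [0.5373, -0.0148, 0.1724]
tcp_rot: [0.726, 0.687, 0.0, 0.0]
force: [-1.4, 0.2, -0.9]
gripper_width: 0.0185
gripper_force: 0.4
```

Call:
{"name": "apply_moves", "arguments": {
  "series": [
    [0, 0, 0, 0],
    [0, 0, 0, 0],
    [0, 0, 0, 0],
    [0, 0, 0, 0]
  ],
  "grip": 0.024
}}

```text
t: 16.13
tool_pos: [0.5377, -0.0148, 0.1727]
tcp_rot: [0.726, 0.687, 0.0, 0.0]
force: [-0.1, 0.3, -1.1]
gripper_width: 0.0235
gripper_force: 0.0
```

Call:
{"name": "apply_moves", "arguments": {
  "series": [
    [0, 0, 0, 0],
    [0, 0, 0, 0],
    [0, 0, 0, 0],
    [0, 0, 0, 0]
  ],
  "grip": 0.032
}}

```text
t: 16.47
tool_pos: [0.5373, -0.0148, 0.1725]
tcp_rot: [0.726, 0.687, 0.0, 0.0]
force: [-0.7, 1.0, -0.3]
gripper_width: 0.0315
gripper_force: 0.0
```

Call:
{"name": "apply_moves", "arguments": {
  "series": [
    [0, 0, 0, 0],
    [0, 0, 0, 0],
    [0, 0, 0, 0],
    [0, 0, 0, 0]
  ],
  "grip": 0.044
}}

```text
t: 16.8
tool_pos: [0.5373, -0.0147, 0.1725]
tcp_rot: [0.726, 0.687, 0.0, 0.0]
force: [0.0, 0.2, 0.1]
gripper_width: 0.0432
gripper_force: 0.0
```

Released with no force on the fingers. I'll rise straight up, back off and check.

Call:
{"name": "apply_moves", "arguments": {
  "series": [
    [0, 0, 0.005, 0],
    [0, 0, 0.01, 0],
    [0, 0, 0.02, 0],
    [0, 0, 0.025, 0],
    [0, 0, 0.025, 0],
    [0, 0, 0.025, 0],
    [0, 0, 0.025, 0],
    [-0.01, -0.035, 0, 0],
    [-0.01, -0.035, 0, 0],
    [-0.01, -0.035, 0, 0],
    [-0.01, -0.035, 0, 0],
    [0, -0.035, 0, 0],
    [0, -0.035, 0, 0],
    [0, -0.03, 0, 0],
    [0, 0, 0, 0],
    [0, 0, 0, 0],
    [0, 0, 0, 0]
  ]
}}

```text
t: 18.22
tool_pos: [0.4977, -0.2538, 0.3081]
tcp_rot: [0.726, 0.688, 0.001, 0.0]
force: [0.4, 1.5, 0.7]
gripper_width: 0.0438
gripper_force: 0.0
```

```bash
python3 - <<'E'
from h import *
s=r.read_state();print(s["t"],s["tool_pos"],s["force"])
im,d,P=cloud("top");im2,d2,P2=cloud("scene")
q=P[(P[...,2]>.19)&(P[...,2]<.235)&(abs(P[...,0]-.54)<.06)&(abs(P[...,1]+.015)<.06)]
print(len(q),q.mean(0),np.percentile(q[:,2],[5,50,95]))
a=cv2.resize(im[130:290,170:340,::-1],(400,376),interpolation=cv2.INTER_CUBIC)
b=cv2.resize(im2[120:280,170:340,::-1],(400,376),interpolation=cv2.INTER_CUBIC)
cv2.imwrite("pics/end.png",np.hstack([a,b]))
E
```

```text
18.2167 [ 0.4976958  -0.25381467  0.30813866] [0.4495818  1.45149403 0.65377906]
127 [ 0.53119245 -0.01292965  0.21159001] [0.19557599 0.21332083 0.21578282]
```

View pics/end.png

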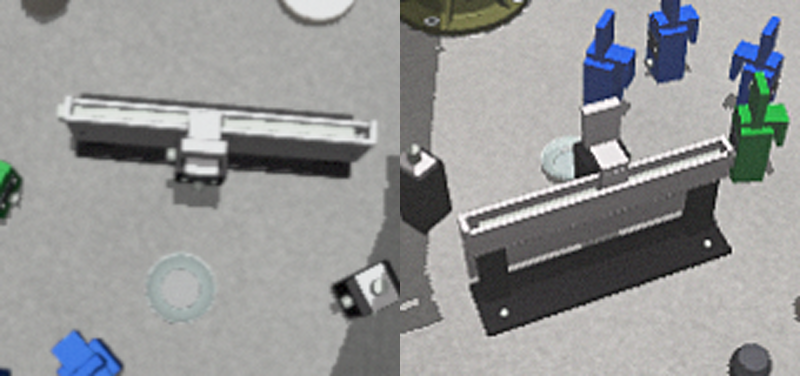

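The pictures show the carrier hanging on the rail, its tongue plate in the channel at (205,120) in the left half. It leans slightly, as expected, and the tab top is at about 0.215 m. Nothing else has moved.

```bash
python3 -c "
from bench import r
print(r.hand_in())"
```

```text
the job is handed in; nothing more can be done
None
```

The carrier hangs in the rail's pocket with its tongue on the bottom, leaning slightly toward the apron and released; the job was handed in at about 18 s, and no verdict came back.

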